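# Fit the die and run the pasta press on its key

### The arm

A 6-joint arm with a two-finger parallel gripper is mounted at the origin on the work surface. World frame = base frame: x ahead of the robot, y to its left, z up, the work surface at z = 0. Lengths are in m, angles in rad, forces in N, time in s.
With the tool pointing down it reaches from about 0.25 to 0.775 m from the base axis. Payload 4 kg.
Tool frame: the origin (TCP) lies between the finger pads; the fingertips stand 14 mm ahead of it and the grasp point (between the pads) lies 5 mm behind it; z points along the fingers, y is the line along which they close (so a half turn about z gives the same grasp; the last joint's range is limited). The gripper opens to 94 mm and grips with 3 to 60 N. Pads are 16 mm wide; open, the fingers measure 119 mm over their backs; the gripper's body (75 mm by 177 mm) begins 78 mm behind the grasp point.
Start: joints at [-1.279, 0.087, 1.371, -0, 1.684, -0.103], TCP at [0.212, -0.508, 0.22] pointing down, gripper open.
Joint ranges: [-3.1, 3.1], [-0.76, 2.03], [0.27, 2.55], [-1.08, 4.22], [0.17, 2.65], [-2.57, 2.57]. Speed limits (rad/s): [2.79, 2.79, 3.14, 3.14, 3.14, 3.14].

### API

Orientations are given as a 3x3 rotation matrix whose columns are the frame's x, y, z axes.
In Python, from cell import get_state, capture, hand_in gives the robot as it stands.
- The arm moves only by the tool arm_command, never from a script. Its argument "steps" is a list of rows, each an object with "dp": the shift along the tool's x, y, z in units of 40 mm (1.0 is 40 mm), a list of three; "yaw": the turn about the tool's z in units of 6 degrees (1.0 is 6 degrees); "gripper": the opening, from 0 (shut) to 1 (fully open). A call has exactly 5 rows; each row is the pose to reach, as a shift and turn from the pose commanded when the call began, along the tool's axes at that moment; what a row does not reach only later rows make up. A row lasts 1/10 s, in which the tool goes at most 50 mm and 8.59 degrees, less where a joint would pass 70% of its speed; a pose out of reach is approached as far as the arm can. A call with a gripper value outside its range is refused whole. The fingers move at their own pace and stop on an object; the grip force is fixed at half the most. Time passes only in rows, so rows that repeat a pose let the fingers close, or fill a call up. It gives the time, the measured TCP pose, the force, the opening and the grip force at its end, in the units of the state.
- get_state(): the state, without advancing time (a new reading comes with each control period).
- capture(name): name is "side" or "top"; returns a dict with "color" (480x640x3 uint8, blue, green, red), "intrinsics" (3x3 intrinsics, pixels), "origin" and "orientation" of the camera in the world. Camera axes: x right, y down, z forward; pixel columns grow to the right and rows downward; lengths in m; the calibration is good to about 2 mm. A picture is of the moment at which its call begins. There is no depth.
- hand_in(): hands the job in; it is judged then, once.
The state is a dict: "clock": time; "joint_pos": joint angles; "qd": joint speeds; "effort": joint torques, N m; "tool_pos": TCP position; "tool_rot": TCP orientation; "force": force on the tool from outside, world axes, zero at the start; "ft_torque": the same for the moment, N m; "grip_width": finger opening in m; "finger_force": force on a finger pad.
Only numpy, scipy, OpenCV 4.12 (cv2) and the standard library are available. Lean on these libraries where they do the work, as an engineer would, in place of code of your own. Each camera call takes 0.05 s, during which the arm holds its last target. There are 200 camera calls.

### The job

Set the perforated die flat and square, fully down, in the pocket on top of the pasta press. Only then take the pink run key out of its wooden stand, push it fully home in the press's brass lock, working it past the sticky pins, and turn it a quarter turn clockwise (seen from above) to its stop. The key springs back, so finish while still gripping it turned there; leave the bowl, the pepper jar and the cup where they are.

Things in the scene. Friction and masses are not known exactly. Their poses are not given: they have to be found in the camera images.
- press: Fixed white drive base of a pasta press, 150 (x) by 250 (y) mm, flat top 80 mm above the table. Steel plate with the rectangular die pocket on its +y half; black bezel with the brass lock, 2 mm proud, on its -y half; short perforated steel barrel on its +x side. Origin on the table under the press; x points away from the robot at yaw 0. Yaw up to 0.3 rad either way.
- pocket (a point): Centre of the pocket's floor, 68 mm above the table, 48 mm towards +y of the press origin. The pocket is 68 mm along the press x axis, 48 mm along its y axis, 12 mm deep, with 3 mm chamfers at its mouth: 2 mm play all round for the die. Axes as the press.
- keyway (a point): Centre of the keyway's mouth atop the brass cylinder (34 mm wide), 82 mm high, 75 mm towards -y of the press origin. Slot open upwards, 16.4 mm (its x) by 8.4 mm (its y), 36 mm deep, no chamfer; turns with the lock, at rest x is the press x. Two sticky sprung pins stand 3 mm into its narrow ends, 10 and 18 mm down: entry takes up to 12 N; rocking it 3 degrees about the vertical may help.
- lock (a joint): Turn of the lock cylinder, 0 at rest to 1.57 rad at its stop, growing clockwise seen from above. A spring pulls it back to 0 (0.03 N m at rest, 0.12 N m at the stop). The key has about 0.17 rad of play in the slot, so the hand turns about that much more than the lock.
- key: Run key, upright, its blade in the stand's slot. Pink flat bow 30 (x) by 12 (y) by 38 mm high; steel blade 14 (x) by 6 (y) by 30 mm long, its last 10 mm tapering to 6 by 4 mm. Origin on the axis at the bow's underside (shoulder): bow 0 to +38 mm, blade 0 to -30 mm in z. Fits the lock both ways. About 60 g. Home, the shoulder rests on the lock's top, origin at the keyway point.
- keystand: Fixed wooden block 64 by 56 by 45 mm high with a slot in its top that holds the key; origin in the middle of its underside, x along the slot. Key shoulder rests on its top, 45 mm above the table. It and the die change places from one start to the next.
- die: Loose bronze die block with dark perforations, 64 mm (x) by 44 mm (y) by 12 mm thick, lying flat on the table; on its top a black grip tab in the middle, 30 mm (x) by 14 mm (y), rising from 12 to 46 mm above its underside. Origin in the middle of its underside. About 110 to 220 g. Fits the pocket both ways round; seated, its plate is flush with the press top.
- bowl: Bystander: white ceramic bowl, 124 mm across, 55 mm high; origin at the middle of its underside.
- pepper: Bystander: amber glass pepper jar with black cap, 44 mm across, 75 mm high; origin at the middle of its underside.
- cup: Bystander: blue ceramic cup, 72 mm across, 70 mm high; origin at the middle of its underside.

How it is judged:
By the outcome, as a careful person would: the job done as asked, in the order asked, and still so for the second after the job is handed in, while the arm keeps its last pose, push and grip.
It also fails if it takes over 61 s, if anything falls off the work surface, if the arm or the gripper's body presses on something with over 40 N, if the wrist force passes 120 N, or if a joint passes its speed limit or range.

## Working session

There is one attempt and no reset: what is moved stays moved. The work goes in short steps, Python scripts to look and compute and a tool call to move; the robot and the scene stay as the last step left them, time stands still between calls to the robot, and variables do not carry over. Pictures are saved under pics/ and viewed, at most 10 in all, crops included, and the job is handed in when it is done.

Besides the shell and the picture viewer there is one more tool, called in YAML: its name, and indented under it one key for each argument. arm_command: Moves the arm, as the interface text tells. Its arguments: {"type":"object","properties":{"steps":{"type":"array","items":{"type":"object","properties":{"dp":{"type":"array","items":{"type":"number"}},"yaw":{"type":"number"},"gripper":{"type":"number"}}}}},"required":["steps"]}

```bash
mkdir -p pics; ls; python3 - <<'E'
from cell import *
import cv2
s=get_state()
for k in s: print(k,s[k])
for n in("side","top"):
    c=capture(n); cv2.imwrite(f"pics/{n}0.png",c["color"]); print(n,c["intrinsics"],c["origin"],c["orientation"])
E
```

```text
pics
clock 0.0
joint_pos [-1.27911546e+00  8.79393115e-02  1.37222064e+00 -1.44489635e-05
  1.68359054e+00 -1.03114176e-01]
qd [-0.00055683  0.00041236 -0.0015489   0.00071428 -0.00176462 -0.00039895]
effort [ 1.99817063e-03 -3.40173769e+01 -3.02427542e+01  7.19136279e-02
  3.30451224e-02 -1.67258163e-04]
tool_pos [ 0.21137776 -0.50720934  0.21832977]
tool_rot [[ 9.23076098e-01  3.84616841e-01 -6.34264503e-04]
 [ 3.84617308e-01 -9.23073817e-01  2.06256797e-03]
 [ 2.07825422e-04 -2.14785630e-03 -9.99997672e-01]]
force [-0.59017534  0.15950279 -0.14407899]
ft_torque [ 0.0300334   0.02596535 -0.02021163]
finger_force 0.0
grip_width 0.09422678452592241
side [[450.18742818   0.         316.01746461]
 [  0.         450.18742818 239.48791599]
 [  0.           0.           1.        ]] [0.53180405 0.6259851  0.69930295] [[-0.99718239 -0.04517311  0.05988889]
 [-0.07479076  0.66041106 -0.74717038]
 [-0.00579928 -0.74954428 -0.6619288 ]]
top [[515.72855873   0.         322.91415823]
 [  0.         515.72855873 232.59837294]
 [  0.           0.           1.        ]] [ 0.3246651  -0.05028381  1.40560805] [[ 0.00292175 -0.97812091  0.20801672]
 [-0.99998769 -0.00369215 -0.00331538]
 [ 0.00401088 -0.20800447 -0.97811965]]
```

View pics/side0.png

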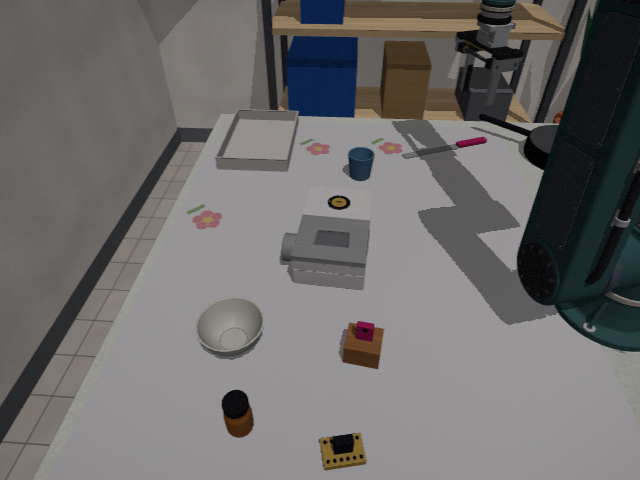

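View pics/top0.png

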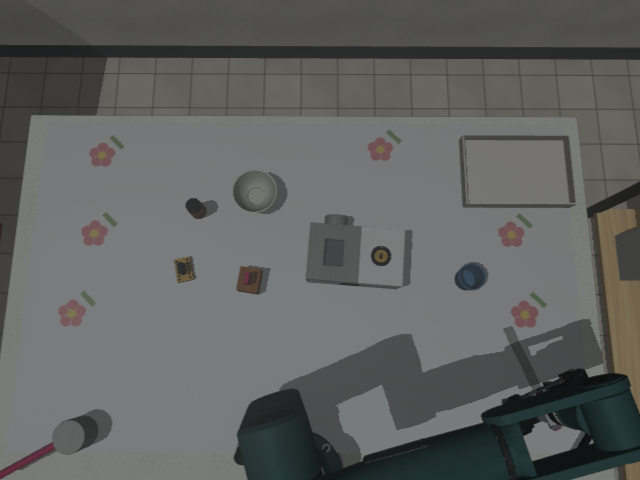

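The side view shows the die (343,450), key and stand (365,335), pocket (333,239), lock (339,202), bowl (231,327), pepper jar (238,414) and cup (361,163). In the top view the die is at (185,269), the key at (251,280), the pocket at (334,252) and the lock at (381,256). Next I'll enlarge the crops for detail.

```bash
cat > h.py <<'E'
import numpy as np, cv2
from cell import *
def ray(c,p):
    d=np.linalg.inv(c["intrinsics"])@np.array([p[0],p[1],1.]); return np.array(c["origin"]),np.array(c["orientation"])@d
def plane(c,p,z):
    o,d=ray(c,p); return o+d*(z-o[2])/d[2]
def tri(c1,p1,c2,p2):
    o1,d1=ray(c1,p1);o2,d2=ray(c2,p2)
    t=np.linalg.lstsq(np.c_[d1,-d2],o2-o1,rcond=None)[0]
    a,b=o1+d1*t[0],o2+d2*t[1]; return (a+b)/2,np.linalg.norm(a-b)
def crop(im,x,y,w,h,k): return cv2.resize(im[y:y+h,x:x+w],None,fx=k,fy=k,interpolation=cv2.INTER_CUBIC)
E
python3 - <<'E'
from h import *
s=cv2.imread("pics/side0.png");t=cv2.imread("pics/top0.png")
t=cv2.convertScaleAbs(t,alpha=1.6)
a=np.hstack([crop(t,300,205,120,90,4), crop(t,165,245,40,45,8)])
b=np.hstack([crop(t,230,255,40,45,6),crop(s,335,310,60,60,4.5),crop(s,310,420,62,54,5)]) if 0 else None
cv2.imwrite("pics/c1.png",a)
p=[cv2.resize(x,(390,290)) for x in (crop(s,275,180,108,80,3),crop(s,335,315,60,45,5),crop(s,313,428,60,45,5),crop(t,230,260,40,30,8))]
cv2.imwrite("pics/c2.png",np.vstack([np.hstack(p[:2]),np.hstack(p[2:])]))
E
```

```text
(no output)
```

View pics/c1.png

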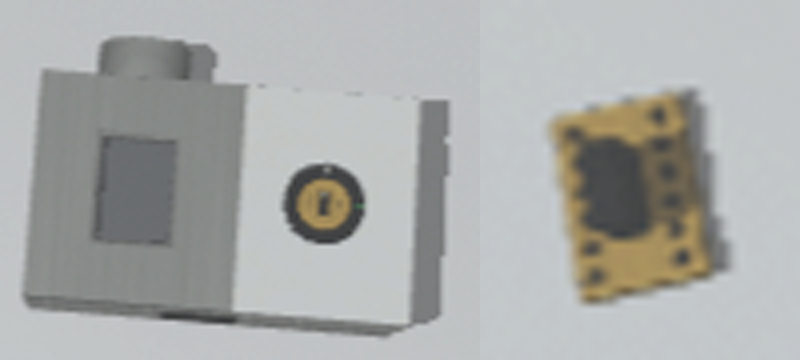

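View pics/c2.png

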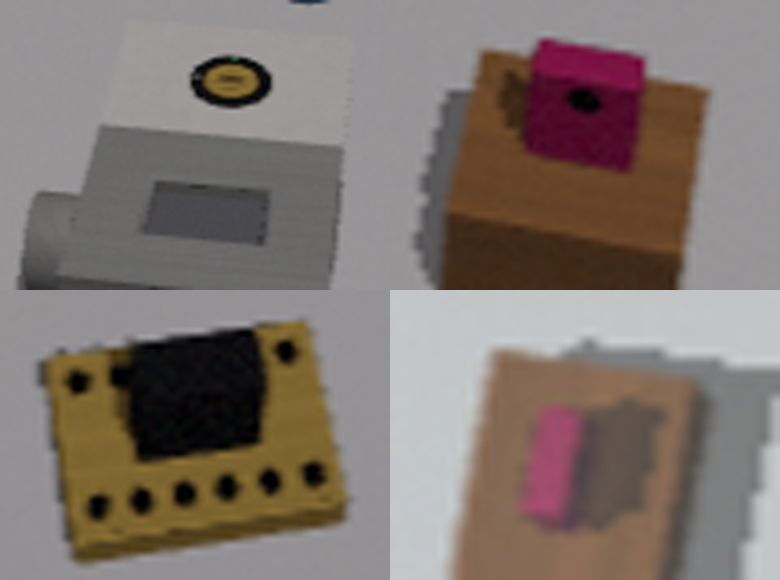

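The crops show the pocket rectangle and lock ring clearly, with the lock at about (381,256) top and (339,202) side. The die's top face, the bow's bright top face and the stand's top separate by brightness. I'll measure by masks.

```bash
python3 - <<'E'
from h import *
for n,pts in dict(side=[(333,240),(320,222),(339,202),(343,203),(332,200),(365,325),(363,332),(352,342),(362,358),(328,436),(343,463),(345,437),(341,443),(330,210)],top=[(334,252),(345,270),(377,257),(373,257),(380,240),(247,280),(259,275),(243,290),(240,270),(177,270),(190,270),(185,268),(196,270)]).items():
    im=cv2.imread(f"pics/{n}0.png"); hs=cv2.cvtColor(im,cv2.COLOR_BGR2HSV)
    print(n,[(p,tuple(int(v) for v in hs[p[1],p[0]])) for p in pts])
E
```

```text
side [((333, 240), (120, 13, 78)), ((320, 222), (15, 5, 105)), ((339, 202), (19, 161, 90)), ((343, 203), (21, 159, 128)), ((332, 200), (20, 162, 99)), ((365, 325), (167, 214, 125)), ((363, 332), (167, 216, 72)), ((352, 342), (13, 158, 102)), ((362, 358), (13, 162, 63)), ((328, 436), (135, 4, 125)), ((343, 463), (21, 156, 124)), ((345, 437), (75, 34, 15)), ((341, 443), (60, 16, 16)), ((330, 210), (0, 5, 157))]
top [((334, 252), (105, 15, 70)), ((345, 270), (75, 6, 85)), ((377, 257), (20, 112, 100)), ((373, 257), (0, 0, 41)), ((380, 240), (90, 4, 123)), ((247, 280), (169, 131, 97)), ((259, 275), (12, 92, 80)), ((243, 290), (12, 90, 82)), ((240, 270), (13, 85, 90)), ((177, 270), (20, 101, 91)), ((190, 270), (20, 61, 63)), ((185, 268), (23, 21, 49)), ((196, 270), (100, 6, 125))]
```

```bash
cat > m.py <<'E'
from h import *
C={n:capture(n) for n in("side","top")}
H={n:cv2.cvtColor(C[n]["color"],cv2.COLOR_BGR2HSV) for n in C}
def mask(n,lo,hi,box,close=0):
    m=cv2.inRange(H[n],lo,hi); b=np.zeros_like(m); x,y,w,h=box; b[y:y+h,x:x+w]=m[y:y+h,x:x+w]
    if close: b=cv2.morphologyEx(b,cv2.MORPH_CLOSE,np.ones((close,close)))
    cs=cv2.findContours(b,cv2.RETR_EXTERNAL,cv2.CHAIN_APPROX_NONE)[0]
    return max(cs,key=cv2.contourArea)
def rect(n,cn,z):
    P=np.array([plane(C[n],p,z)[:2] for p in cn[:,0,:]])*1000
    (c,(w,h),a)=cv2.minAreaRect(P.astype(np.float32))
    if w<h: w,h,a=h,w,a-90
    return np.round([c[0],c[1],w,h,(a+90)%180-90],1)
def cen(cn):
    return np.array(cv2.minAreaRect(cn)[0])
E
python3 - <<'E'
from m import *
S=dict(pocket=("side",(100,8,60),(130,40,90),(305,225,50,30),0,.08),lockring=("side",(0,0,0),(179,255,70),(322,190,36,24),5,.082),bow=("side",(160,150,100),(175,255,255),(350,315,32,32),0,.083),bowall=("side",(160,120,30),(175,255,255),(350,315,32,32),0,.083),stand=("side",(8,100,80),(16,255,255),(335,315,60,60),9,.045),die=("side",(15,100,138),(28,255,255),(313,425,60,52),15,.012),dieall=("side",(15,80,60),(28,255,255),(313,425,60,52),15,.012),tab=("side",(0,0,0),(179,255,24),(331,430,25,25),0,.046))
T=dict(pocket=("top",(95,10,50),(130,40,78),(318,232,32,40),0,.08),lockring=("top",(0,0,0),(179,255,70),(366,240,30,32),5,.082),bow=("top",(160,90,30),(178,255,255),(235,260,35,35),0,.083),stand=("top",(8,60,68),(18,255,255),(230,258,40,40),9,.045),die=("top",(15,50,40),(28,255,255),(165,245,40,45),9,.012))
ce={}
for D in(S,T):
  for k,(n,lo,hi,b,c,z) in D.items():
    cn=mask(n,lo,hi,b,c); ce[n,k]=cen(cn); print(n,k,np.round(cen(cn),1),cv2.boundingRect(cn),rect(n,cn,z))
for k in T:
    p,e=tri(C["side"],ce["side",k],C["top"],ce["top",k]); print(k,np.round(p*1000,1),round(e*1000,1))
E
```

```text
side pocket [331.5 239.8] (315, 233, 34, 14) [555.5 -75.   65.   37.2  -4.6]
side lockring [338.5 202.5] (328, 196, 22, 14) [ 545.9 -202.    49.6   48.3  -86.9]
side bow [365.1 324.7] (357, 321, 17, 8) [487.8 143.   28.   10.9  -8.9]
side bowall [364.3 330.9] (356, 321, 18, 20) [489.5 155.7  37.2  28.4  83.2]
side stand [363.8 338.3] (344, 323, 40, 33) [488.1 142.8  62.   57.3  -8.8]Traceback (most recent call last):
  File "<stdin>", line 7, in <module>
  File "m.py", line 8, in mask
    return max(cs,key=cv2.contourArea)
ValueError: max() iterable argument is empty
```

```bash
python3 - <<'E'
from m import *
h=H["side"]; 
print(h[432:472:3,343].tolist())
S=dict(pocket=("side",(100,8,60),(130,40,90),(305,225,50,30),0,.08),lockring=("side",(0,0,0),(179,255,70),(322,190,36,24),5,.082),bow=("side",(160,150,100),(175,255,255),(350,315,32,32),0,.083),stand=("side",(8,100,80),(16,255,255),(335,315,60,60),9,.045),die=("side",(15,80,60),(28,255,255),(313,425,60,52),15,.012),tab=("side",(0,0,0),(179,255,30),(331,430,25,25),0,.046))
T=dict(pocket=("top",(95,10,50),(130,40,78),(318,232,32,40),0,.08),lockring=("top",(0,0,0),(179,255,70),(366,240,30,32),5,.082),bow=("top",(160,90,30),(178,255,255),(235,260,35,35),0,.083),stand=("top",(8,60,68),(18,255,255),(230,258,40,40),9,.045),die=("top",(15,50,40),(28,255,255),(165,245,40,45),9,.012),tab=("top",(0,0,0),(179,255,55),(177,258,18,22),0,.046))
ce={}
for D in(S,T):
  for k,(n,lo,hi,b,c,z) in D.items():
    cn=mask(n,lo,hi,b,c); ce[n,k]=cen(cn); print(n,k,np.round(cen(cn),1),cv2.boundingRect(cn),rect(n,cn,z))
for k in T:
    p,e=tri(C["side"],ce["side",k],C["top"],ce["top",k]); print(k,np.round(p*1000,1),round(e*1000,1))
# white half + plate of press, top face
for n,lo,hi,b in(("side",(0,0,135),(179,30,200),(290,180,90,45)),("top",(60,0,120),(120,30,255),(355,220,55,75))):
    cn=mask(n,lo,hi,b,9); print(n,cv2.boundingRect(cn),rect(n,cn,.08))
E
```

```text
[[150, 5, 149], [150, 34, 15], [130, 51, 15], [102, 85, 15], [150, 23, 11], [150, 32, 8], [120, 128, 2], [19, 155, 74], [20, 160, 124], [20, 167, 96], [21, 159, 120], [21, 164, 84], [150, 5, 147], [150, 5, 147]]
side pocket [331.9 239.7] (316, 233, 33, 15) [554.9 -74.9  65.9  36.9  -4.2]
side lockring [338.5 202.5] (328, 196, 22, 14) [ 545.9 -202.    49.6   48.3  -86.9]
side bow [365.2 324.7] (357, 321, 17, 8) [487.8 143.   28.   11.1  -8.9]
side stand [363.8 338.3] (344, 323, 40, 33) [488.1 142.8  62.   57.3  -8.8]
side die [342.5 450.9] (320, 433, 46, 37) [518.6 326.2  63.7  47.5  12.7]
side tab [342.3 443.8] (331, 434, 23, 20) [519.4 331.3  31.9  25.2  12.3]
top pocket [333.6 252.3] (324, 240, 20, 25) [554.3 -82.9  65.1  45.2  -4.8]
top lockring [380.5 255.5] (371, 246, 20, 20) [ 546.  -204.7   50.3   49.5   -0.9]
top bow [246.2 277.4] (243, 272, 7, 12) [487.3 142.2  29.1  11.7  -9.3]
top stand [248.4 279.1] (237, 266, 24, 27) [487.6 141.7  63.9  55.   -8.7]
top die [183.5 269.2] (174, 257, 20, 26) [518.3 323.8  64.3  44.   13. ]
top tab [181.3 268.1] (177, 262, 9, 13) [516.  320.6  32.9  20.1  11.5]
pocket [555.2 -83.   72.7] 0.3
lockring [ 546.2 -205.    79.4] 0.2
bow [487.5 142.3  82.1] 0.3
stand [487.5 142.1  43.5] 0.2
die [518.3 324.9   7.7] 0.2
tab [518.7 324.7  30.6] 1.0
side (290, 180, 90, 45) [ 553.7 -210.7  217.3  169.1    3.8]
top (355, 220, 55, 75) [ 543.7 -209.9  197.   142.8   -0.6]
```

```bash
cat > press.py <<'E'
from m import *
def proj(c,P):
    q=np.array(c["orientation"]).T@(P-np.array(c["origin"])); q=c["intrinsics"]@q; return q[:2]/q[2]
c0=np.array([551.,-129.]);th=np.radians(-4.4)
R=np.array([[np.cos(th),-np.sin(th)],[np.sin(th),np.cos(th)]])
def edge(n,a,b,nrm,z=.08):
    g=cv2.cvtColor(C[n]["color"],cv2.COLOR_BGR2GRAY).astype(np.float32); g=cv2.GaussianBlur(g,(3,3),.7); L=[]
    ss=np.arange(-7,7.1,.25)
    for t in np.linspace(.08,.92,40):
        l=a+(b-a)*t
        W=[R@(l+nrm*s)+c0 for s in ss]
        q=np.array([proj(C[n],np.r_[w/1000,z]) for w in W],np.float32)
        v=cv2.remap(g,q[:,0:1],q[:,1:2],cv2.INTER_LINEAR)[:,0]
        d=np.abs(np.gradient(v)); i=d.argmax()
        L.append(np.r_[l+nrm*ss[i],d[i]*4])
    L=np.array(L); ax=int(abs(nrm[1])>.5); o=L[:,ax]; k=np.abs(o-np.median(o))<2
    f=np.polyfit(L[k,1-ax],o[k],1); return round(np.polyval(f,(a+b)[1-ax]/2),2),round(np.degrees(f[0]),2),k.sum(),round(L[:,2].mean(),1)
A=lambda *v:np.array(v,float)
E_={"+y":(A(-75,125),A(75,125),A(0,1)),"-y":(A(-75,-125),A(75,-125),A(0,1)),"+x":(A(75,-125),A(75,40),A(1,0)),"-x":(A(-75,-125),A(-75,125),A(1,0)),"mid":(A(-75,-22),A(75,-22),A(0,1)),
"p+y":(A(-34,72),A(34,72),A(0,1)),"p-y":(A(-34,24),A(34,24),A(0,1)),"p+x":(A(34,24),A(34,72),A(1,0)),"p-x":(A(-34,24),A(-34,72),A(1,0))}
for n in C:
    for k,(a,b,m) in E_.items(): print(n,k,*edge(n,a,b,m))
E
python3 press.py
```

```text
side +y 126.03 0.05 37 6.1
side -y -131.65 0.01 29 0.3
side +x 76.03 -0.28 38 3.8
side -x -74.49 -0.5 26 6.8
side mid -22.02 -0.0 40 7.7
side p+y 73.12 -0.08 40 5.8
side p-y 25.46 0.64 40 6.4
side p+x 34.57 1.31 37 6.4
side p-x -34.71 -1.63 40 7.3
top +y 118.44 -0.12 40 2.4
top -y -131.42 -0.11 40 2.5
top +x 75.83 0.42 38 2.2
top -x -81.46 0.1 31 10.8
top mid -20.85 0.22 39 6.5
top p+y 72.8 -0.29 37 4.5
top p-y 21.39 0.45 37 3.0
top p+x 35.28 -1.22 36 3.5
top p-x -35.34 -4.1 40 4.1
```

```bash
cat >> press.py <<'E'
print()
for n,b in(("side",(326,194,26,18)),("top",(366,240,30,32))):
    cn=mask(n,(14,90,50),(26,255,255),b,5); print(n,"brass",cv2.boundingRect(cn),rect(n,cn,.082)); B=globals().setdefault("B",{}); B[n]=cen(cn)
    g=cv2.cvtColor(C[n]["color"],cv2.COLOR_BGR2GRAY)
    print(g[202 if n=="side" else 256,326:352].tolist() if n=="side" else g[256,366:396].tolist())
print(tri(C["side"],B["side"],C["top"],B["top"]))
g=cv2.cvtColor(C["top"]["color"],cv2.COLOR_BGR2GRAY)
print(g[252,300:312].tolist(),g[252,396:415].tolist())
print([plane(C["top"],(x,252),.08).round(4).tolist() for x in(300,310,400,410)])
E
python3 press.py|sed '1,/^$/d'
```

```text
side brass (331, 198, 16, 9) [ 546.  -203.6   34.5   30.5    3.8]
[153, 120, 13, 10, 6, 60, 94, 103, 97, 90, 81, 77, 70, 71, 70, 69, 92, 109, 106, 98, 64, 13, 11, 18, 117, 155]
top brass (374, 250, 14, 12) [ 545.9 -204.7   33.9   29.   -89.8]
[122, 123, 122, 123, 98, 59, 42, 43, 68, 85, 87, 82, 86, 69, 43, 49, 71, 86, 79, 81, 88, 66, 48, 57, 67, 105, 123, 123, 123, 123]
(array([ 0.54604729, -0.20482969,  0.08094689]), np.float64(7.349426844492949e-05))
[122, 122, 122, 121, 122, 122, 121, 107, 89, 86, 86, 87] [123, 123, 123, 123, 123, 123, 123, 111, 88, 78, 79, 78, 78, 78, 78, 106, 120, 121, 120]
[[0.5547, 0.0048, 0.08], [0.5547, -0.0213, 0.08], [0.5556, -0.256, 0.08], [0.5557, -0.2821, 0.08]]
```

```bash
cat > nav.py <<'E'
import sys,numpy as np
from cell import get_state
# usage: nav.py n x y z(mm) yawdeg : n equal legs; prints dp, yaw units per leg
def yawof(R): return np.degrees(np.arctan2(R[1,0],R[0,0]))
def main(n,x,y,z,yw):
    s=get_state(); p=np.array(s["tool_pos"]); y0=yawof(np.array(s["tool_rot"])); d=(np.array([x,y,z])/1000-p)/n
    dy=(yw-y0+180)%360-180; n=int(n)
    for i in range(n):
        a=np.radians(y0+dy*i/n); R=np.array([[np.cos(a),np.sin(a),0],[np.sin(a),-np.cos(a),0],[0,0,-1]])
        print(np.round(R.T@d/.04,2).tolist(),round(-dy/n/6,2))
    print("t",round(s["clock"],1),(p*1000).round(1),round(y0,1),"F",np.round(s["force"],1),"T",np.round(s["ft_torque"],2),"w",round(s["grip_width"]*1000,1),"q6",round(s["joint_pos"][5],2))
main(*map(float,sys.argv[1:]))
E
python3 nav.py 5 518.4 324.3 160 192.8
```

```text
[3.02, -3.25, 0.3] -5.67
[4.32, -1.01, 0.3] -5.67
[4.14, 1.58, 0.3] -5.67
[2.54, 3.63, 0.3] -5.67
[0.08, 4.43, 0.3] -5.67
t 0.5 [ 211.5 -507.7  219.5] 22.6 F [0.7 0.3 0.9] T [ 0.02 -0.02  0.01] w 94.1 q6 -0.1
```

arm_command:
  steps:
    - {"dp":[3.02,-3.25,0.3],"yaw":-5.67,"gripper":1}
    - {"dp":[3.02,-3.25,0.3],"yaw":-5.67,"gripper":1}
    - {"dp":[3.02,-3.25,0.3],"yaw":-5.67,"gripper":1}
    - {"dp":[3.02,-3.25,0.3],"yaw":-5.67,"gripper":1}
    - {"dp":[3.02,-3.25,0.3],"yaw":-5.67,"gripper":1}

```text
clock: 1.0
tool_pos: [0.274, -0.3385, 0.2078]
tool_rot: [[0.545, 0.838, 0.001], [0.838, -0.546, -0.0], [0.0, 0.001, -1.0]]
force: [0.1, -0.5, -0.5]
grip_width: 0.094
finger_force: 0.0
```

arm_command:
  steps:
    - {"dp":[4.32,-1.01,0.3],"yaw":-5.67,"gripper":1}
    - {"dp":[4.32,-1.01,0.3],"yaw":-5.67,"gripper":1}
    - {"dp":[4.32,-1.01,0.3],"yaw":-5.67,"gripper":1}
    - {"dp":[4.32,-1.01,0.3],"yaw":-5.67,"gripper":1}
    - {"dp":[4.32,-1.01,0.3],"yaw":-5.67,"gripper":1}

```text
clock: 1.5
tool_pos: [0.3351, -0.1731, 0.1956]
tool_rot: [[-0.015, 1.0, 0.001], [1.0, 0.015, -0.0], [-0.0, 0.001, -1.0]]
force: [0.1, -0.3, -0.2]
grip_width: 0.0942
finger_force: 0.0
```

arm_command:
  steps:
    - {"dp":[4.14,1.58,0.3],"yaw":-5.67,"gripper":1}
    - {"dp":[4.14,1.58,0.3],"yaw":-5.67,"gripper":1}
    - {"dp":[4.14,1.58,0.3],"yaw":-5.67,"gripper":1}
    - {"dp":[4.14,1.58,0.3],"yaw":-5.67,"gripper":1}
    - {"dp":[4.14,1.58,0.3],"yaw":-5.67,"gripper":1}

```text
clock: 2.0
tool_pos: [0.3967, -0.0076, 0.1833]
tool_rot: [[-0.57, 0.822, -0.0], [0.822, 0.57, -0.0], [-0.0, -0.0, -1.0]]
force: [-0.7, -0.5, 0.5]
grip_width: 0.0941
finger_force: 0.0
```

```bash
python3 nav.py 2 518.4 324.3 160 192.8
```

```text
[2.54, 3.61, 0.29] -5.67
[0.08, 4.42, 0.29] -5.67
t 2.0 [396.7  -7.6 183.3] 124.8 F [-0.7 -0.5  0.5] T [-0.02 -0.11 -0.02] w 94.1 q6 -0.77
```

arm_command:
  steps:
    - {"dp":[2.54,3.61,0.29],"yaw":-5.67,"gripper":0.6}
    - {"dp":[2.54,3.61,0.29],"yaw":-5.67,"gripper":0.6}
    - {"dp":[2.54,3.61,0.29],"yaw":-5.67,"gripper":0.6}
    - {"dp":[2.54,3.61,0.29],"yaw":-5.67,"gripper":0.6}
    - {"dp":[2.54,3.61,0.29],"yaw":-5.67,"gripper":0.6}

```text
clock: 2.5
tool_pos: [0.4582, 0.1574, 0.1712]
tool_rot: [[-0.931, 0.365, -0.001], [0.365, 0.931, -0.001], [0.0, -0.001, -1.0]]
force: [0.0, -0.5, 0.9]
grip_width: 0.0583
finger_force: 0.0
```

arm_command:
  steps:
    - {"dp":[0.08,4.42,0.29],"yaw":-5.67,"gripper":0.5}
    - {"dp":[0.08,4.42,0.29],"yaw":-5.67,"gripper":0.5}
    - {"dp":[0.08,4.42,0.29],"yaw":-5.67,"gripper":0.5}
    - {"dp":[0.08,4.42,0.29],"yaw":-5.67,"gripper":0.5}
    - {"dp":[0.08,4.42,0.29],"yaw":-5.67,"gripper":0.5}

```text
clock: 3.0
tool_pos: [0.5197, 0.3227, 0.159]
tool_rot: [[-0.976, -0.217, -0.001], [-0.217, 0.976, -0.001], [0.001, -0.001, -1.0]]
force: [-0.4, -0.2, -0.3]
grip_width: 0.0471
finger_force: 0.0
```

```bash
python3 nav.py 1 518.4 324.3 30 192.8
```

```text
[0.02, 0.05, 3.23] -0.05
t 3.0 [519.7 322.7 159. ] -167.5 F [-0.4 -0.2 -0.3] T [ 0.03 -0.12  0.  ] w 47.1 q6 -1.33
```

arm_command:
  steps:
    - {"dp":[0.02,0.05,1.2],"yaw":-0.05,"gripper":0.5}
    - {"dp":[0.02,0.05,2.3],"yaw":-0.05,"gripper":0.5}
    - {"dp":[0.02,0.05,3.0],"yaw":-0.05,"gripper":0.5}
    - {"dp":[0.02,0.05,3.23],"yaw":-0.05,"gripper":0.5}
    - {"dp":[0.02,0.05,3.23],"yaw":-0.05,"gripper":0.5}

```text
clock: 3.5
tool_pos: [0.5166, 0.3221, 0.0301]
tool_rot: [[-0.976, -0.22, -0.002], [-0.22, 0.976, -0.002], [0.003, -0.002, -1.0]]
force: [0.3, -0.5, 0.7]
grip_width: 0.0471
finger_force: 0.0
```

arm_command:
  steps:
    - {"dp":[0,0,0],"yaw":0,"gripper":0.3}
    - {"dp":[0,0,0],"yaw":0,"gripper":0.15}
    - {"dp":[0,0,0],"yaw":0,"gripper":0}
    - {"dp":[0,0,0],"yaw":0,"gripper":0}
    - {"dp":[0,0,0],"yaw":0,"gripper":0}

```text
clock: 4.0
tool_pos: [0.5173, 0.3249, 0.0322]
tool_rot: [[-0.974, -0.225, 0.002], [-0.225, 0.974, -0.0], [-0.002, -0.001, -1.0]]
force: [0.8, -1.9, 3.2]
grip_width: 0.0137
finger_force: 30.0
```

```bash
python3 nav.py 1 518.4 324.3 150 192.8
```

```text
[-0.02, -0.02, -2.94] 0.04
t 4.0 [517.3 324.9  32.2] -167.0 F [ 0.8 -1.9  3.2] T [-0.15 -0.16 -0.01] w 13.7 q6 -1.33
```

arm_command:
  steps:
    - {"dp":[0,0,-0.8],"yaw":0,"gripper":0}
    - {"dp":[0,0,-1.6],"yaw":0,"gripper":0}
    - {"dp":[0,0,-2.4],"yaw":0,"gripper":0}
    - {"dp":[0,0,-2.94],"yaw":0,"gripper":0}
    - {"dp":[0,0,-2.94],"yaw":0,"gripper":0}

```text
clock: 4.5
tool_pos: [0.5183, 0.3262, 0.1529]
tool_rot: [[-0.974, -0.226, 0.007], [-0.226, 0.974, 0.004], [-0.008, 0.002, -1.0]]
force: [-0.4, 0.7, -0.5]
grip_width: 0.0139
finger_force: 30.0
```

```bash
python3 nav.py 3 554.4 -81.8 140 175.6
```

```text
[0.47, -3.38, 0.11] 0.97
[0.13, -3.41, 0.11] 0.97
[-0.22, -3.41, 0.11] 0.97
t 4.5 [518.3 326.2 152.9] -167.0 F [-0.4  0.7 -0.5] T [ 0.14 -0.15  0.  ] w 13.9 q6 -1.33
```

arm_command:
  steps:
    - {"dp":[0.47,-3.38,0.11],"yaw":0.97,"gripper":0}
    - {"dp":[0.47,-3.38,0.11],"yaw":0.97,"gripper":0}
    - {"dp":[0.47,-3.38,0.11],"yaw":0.97,"gripper":0}
    - {"dp":[0.47,-3.38,0.11],"yaw":0.97,"gripper":0}
    - {"dp":[0.47,-3.38,0.11],"yaw":0.97,"gripper":0}

```text
clock: 5.0
tool_pos: [0.5279, 0.1884, 0.1423]
tool_rot: [[-0.992, -0.124, -0.003], [-0.124, 0.992, 0.0], [0.003, 0.0, -1.0]]
force: [0.2, 0.5, -0.6]
grip_width: 0.0142
finger_force: 30.0
```

arm_command:
  steps:
    - {"dp":[0.13,-3.41,0.11],"yaw":0.97,"gripper":0}
    - {"dp":[0.13,-3.41,0.11],"yaw":0.97,"gripper":0}
    - {"dp":[0.13,-3.41,0.11],"yaw":0.97,"gripper":0}
    - {"dp":[0.13,-3.41,0.11],"yaw":0.97,"gripper":0}
    - {"dp":[0.13,-3.41,0.11],"yaw":0.97,"gripper":0}

```text
clock: 5.5
tool_pos: [0.5405, 0.054, 0.139]
tool_rot: [[-1.0, -0.024, -0.001], [-0.024, 1.0, 0.001], [0.001, 0.001, -1.0]]
force: [0.0, 0.7, -1.3]
grip_width: 0.0141
finger_force: 30.0
```

arm_command:
  steps:
    - {"dp":[-0.22,-3.41,0.11],"yaw":0.97,"gripper":0}
    - {"dp":[-0.22,-3.41,0.11],"yaw":0.97,"gripper":0}
    - {"dp":[-0.22,-3.41,0.11],"yaw":0.97,"gripper":0}
    - {"dp":[-0.22,-3.41,0.11],"yaw":0.97,"gripper":0}
    - {"dp":[-0.22,-3.41,0.11],"yaw":0.97,"gripper":0}

```text
clock: 6.0
tool_pos: [0.553, -0.0815, 0.135]
tool_rot: [[-0.997, 0.077, -0.001], [0.077, 0.997, 0.002], [0.001, 0.002, -1.0]]
force: [1.0, 0.3, -2.0]
grip_width: 0.0139
finger_force: 30.0
```

```bash
python3 nav.py 1 554.4 -81.8 118 175.6; python3 - <<'E'
from h import *
c=capture("side"); cv2.imwrite("pics/s1.png",crop(c["color"],260,150,140,110,5))
E
```

```text
[-0.04, -0.01, 0.42] 0.0
t 6.0 [553.  -81.5 135. ] 175.6 F [ 1.   0.3 -2. ] T [ 0.08 -0.14  0.02] w 13.9 q6 -1.74
```

View pics/s1.png

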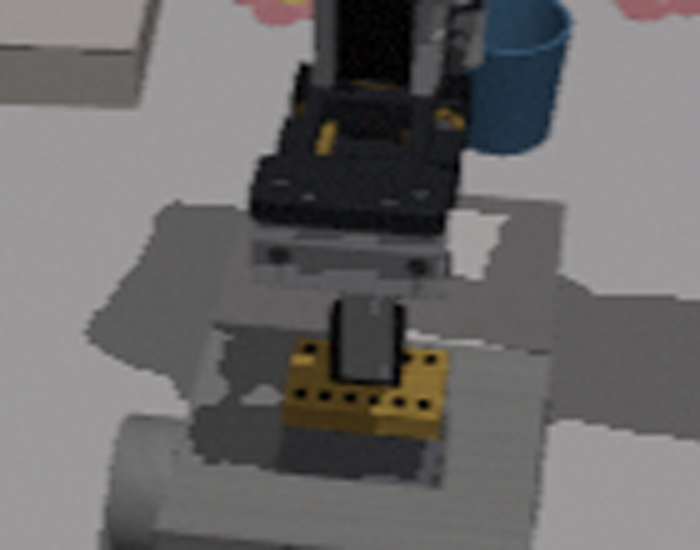

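Die held level over the pocket, at about (333,228) full-frame, parallel to it. I'll measure its x offset to the tool.

```bash
python3 - <<'E'
from m import *
p=np.array(get_state()["tool_pos"])*1000
for k in(3,9):
  cn=mask("side",(15,80,50),(28,255,255),(305,210,60,40),k)
  print(p.round(1),rect("side",cn,(p[2]-32.2+12)/1000),rect("side",cn,(p[2]-32.2+6)/1000))
E
```

```text
[552.9 -80.8 135.4] [554.  -72.8  64.2  55.5  -3.7] [554.2 -80.   64.9  56.   -3.7]
[552.9 -80.8 135.4] [554.  -72.8  64.2  55.5  -3.7] [554.2 -80.   64.9  56.   -3.7]
```

arm_command:
  steps:
    - {"dp":[-0.04,-0.02,0.15],"yaw":0,"gripper":0}
    - {"dp":[-0.04,-0.02,0.3],"yaw":0,"gripper":0}
    - {"dp":[-0.04,-0.02,0.42],"yaw":0,"gripper":0}
    - {"dp":[-0.04,-0.02,0.5],"yaw":0,"gripper":0}
    - {"dp":[-0.04,-0.02,0.5],"yaw":0,"gripper":0}

```text
clock: 6.65
tool_pos: [0.5537, -0.0838, 0.1145]
tool_rot: [[-0.997, 0.077, -0.002], [0.077, 0.997, 0.0], [0.002, 0.0, -1.0]]
force: [-0.3, -0.9, -2.3]
grip_width: 0.014
finger_force: 30.0
```

```bash
python3 nav.py 1 554.4 -81.8 100.5 175.6
```

```text
[-0.01, 0.05, 0.35] -0.01
t 6.7 [553.7 -83.8 114.5] 175.6 F [-0.3 -0.9 -2.3] T [ 0.04 -0.13 -0.02] w 14.0 q6 -1.74
```

arm_command:
  steps:
    - {"dp":[-0.01,0.02,0.1],"yaw":0,"gripper":0}
    - {"dp":[-0.01,0.02,0.18],"yaw":0,"gripper":0}
    - {"dp":[-0.01,0.02,0.26],"yaw":0,"gripper":0}
    - {"dp":[-0.01,0.02,0.33],"yaw":0,"gripper":0}
    - {"dp":[-0.01,0.02,0.33],"yaw":0,"gripper":0}

```text
clock: 7.15
tool_pos: [0.5544, -0.0832, 0.1016]
tool_rot: [[-0.997, 0.078, -0.001], [0.078, 0.997, 0.0], [0.001, 0.0, -1.0]]
force: [-0.9, 0.1, -2.2]
grip_width: 0.0137
finger_force: 30.0
```

```bash
python3 nav.py 1 554.4 -81.8 100.2 175.6
```

```text
[0.0, 0.04, 0.04] -0.01
t 7.2 [554.4 -83.2 101.6] 175.6 F [-0.9  0.1 -2.2] T [ 0.04 -0.12 -0.02] w 13.7 q6 -1.74
```

Sliding in freely (no added force). A little further to contact.

arm_command:
  steps:
    - {"dp":[0,0,0.03],"yaw":0,"gripper":0}
    - {"dp":[0,0,0.06],"yaw":0,"gripper":0}
    - {"dp":[0,0,0.09],"yaw":0,"gripper":0}
    - {"dp":[0,0,0.12],"yaw":0,"gripper":0}
    - {"dp":[0,0,0.12],"yaw":0,"gripper":0}

```text
clock: 7.65
tool_pos: [0.5549, -0.0833, 0.1001]
tool_rot: [[-0.997, 0.077, 0.001], [0.077, 0.997, -0.001], [-0.001, -0.0, -1.0]]
force: [-4.7, 0.5, 8.1]
grip_width: 0.0141
finger_force: 30.0
```

```bash
python3 nav.py 1 554.4 -81.8 100.2 175.6
```

```text
[0.01, 0.04, -0.0] -0.01
t 7.7 [554.9 -83.3 100.1] 175.6 F [-4.7  0.5  8.1] T [ 0.26  0.68 -0.03] w 14.1 q6 -1.74
```

arm_command:
  steps:
    - {"dp":[0,0,0.03],"yaw":0,"gripper":0.25}
    - {"dp":[0,0,0.0],"yaw":0,"gripper":0.35}
    - {"dp":[0,0,-0.3],"yaw":0,"gripper":0.4}
    - {"dp":[0,0,-1.2],"yaw":0,"gripper":0.4}
    - {"dp":[0,0,-2.0],"yaw":0,"gripper":0.4}

```text
clock: 8.15
tool_pos: [0.5545, -0.0832, 0.1786]
tool_rot: [[-0.997, 0.077, -0.001], [0.077, 0.997, 0.0], [0.001, 0.0, -1.0]]
force: [1.4, -0.7, 0.1]
grip_width: 0.0374
finger_force: 0.0
```

```bash
python3 nav.py 2 487.7 142.5 180 171.2
```

```text
[1.05, 2.75, -0.02] 0.36
[1.16, 2.71, -0.02] 0.36
t 8.2 [554.5 -83.2 178.6] 175.6 F [ 1.4 -0.7  0.1] T [-0.01 -0.2   0.  ] w 37.4 q6 -1.74
```

arm_command:
  steps:
    - {"dp":[1.05,2.75,0],"yaw":0.36,"gripper":0.4}
    - {"dp":[1.05,2.75,0],"yaw":0.36,"gripper":0.4}
    - {"dp":[1.05,2.75,0],"yaw":0.36,"gripper":0.4}
    - {"dp":[1.05,2.75,0],"yaw":0.36,"gripper":0.4}
    - {"dp":[1.05,2.75,0],"yaw":0.36,"gripper":0.4}

```text
clock: 8.65
tool_pos: [0.5217, 0.0294, 0.1781]
tool_rot: [[-0.993, 0.114, 0.001], [0.114, 0.993, -0.001], [-0.001, -0.001, -1.0]]
force: [0.5, -0.1, -0.8]
grip_width: 0.0375
finger_force: 0.0
```

arm_command:
  steps:
    - {"dp":[1.16,2.71,0],"yaw":0.36,"gripper":0.4}
    - {"dp":[1.16,2.71,0],"yaw":0.36,"gripper":0.4}
    - {"dp":[1.16,2.71,0],"yaw":0.36,"gripper":0.4}
    - {"dp":[1.16,2.71,0],"yaw":0.36,"gripper":0.4}
    - {"dp":[1.16,2.71,0],"yaw":0.36,"gripper":0.4}

```text
clock: 9.15
tool_pos: [0.4885, 0.1414, 0.1775]
tool_rot: [[-0.988, 0.153, 0.0], [0.153, 0.988, -0.001], [-0.001, -0.001, -1.0]]
force: [0.1, 0.4, -0.4]
grip_width: 0.0377
finger_force: 0.0
```

```bash
python3 nav.py 1 487.7 142.5 62 171.2; python3 - <<'E'
from m import *
c=C["side"]; cv2.imwrite("pics/s2.png",np.hstack([crop(c["color"],280,185,95,85,4.2),cv2.convertScaleAbs(crop(C["top"]["color"],300,215,95,85,4.2),alpha=1.5)]))
cn=mask("side",(15,80,60),(28,255,255),(305,215,60,40),15); print(rect("side",cn,.08))
cn=mask("top",(15,50,40),(28,255,255),(315,230,38,45),9); print(rect("top",cn,.08))
E
```

```text
[0.02, 0.02, 2.89] -0.0
t 9.2 [488.5 141.4 177.5] 171.2 F [ 0.1  0.4 -0.4] T [ 0.   -0.11  0.05] w 37.7 q6 -1.25
[541.8 -80.3  99.3  72.4  12.4]
[555.2 -82.3  65.5  44.7  -5.4]
```

View pics/s2.png

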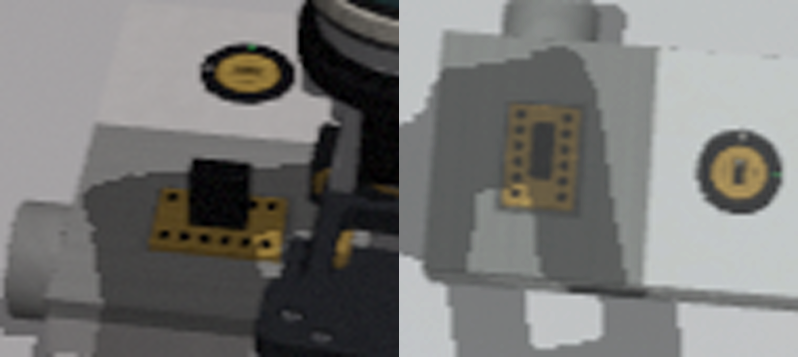

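The die sits flush and square in the pocket in both views (top crop centre at about (334,252) full-frame). Now the key.

arm_command:
  steps:
    - {"dp":[0.02,0.01,1.2],"yaw":0,"gripper":0.4}
    - {"dp":[0.02,0.01,2.2],"yaw":0,"gripper":0.4}
    - {"dp":[0.02,0.01,2.7],"yaw":0,"gripper":0.4}
    - {"dp":[0.02,0.01,2.84],"yaw":0,"gripper":0.4}
    - {"dp":[0.02,0.01,2.84],"yaw":0,"gripper":0.4}

```text
clock: 9.75
tool_pos: [0.4871, 0.142, 0.0633]
tool_rot: [[-0.988, 0.154, -0.001], [0.154, 0.988, -0.001], [0.001, -0.001, -1.0]]
force: [-0.4, 0.4, 1.0]
grip_width: 0.0374
finger_force: 0.0
```

arm_command:
  steps:
    - {"dp":[0,0,0],"yaw":0,"gripper":0.25}
    - {"dp":[0,0,0],"yaw":0,"gripper":0.1}
    - {"dp":[0,0,0],"yaw":0,"gripper":0}
    - {"dp":[0,0,0],"yaw":0,"gripper":0}
    - {"dp":[0,0,0],"yaw":0,"gripper":0}

```text
clock: 10.25
tool_pos: [0.4878, 0.1428, 0.0651]
tool_rot: [[-0.988, 0.152, 0.002], [0.152, 0.988, -0.001], [-0.002, -0.001, -1.0]]
force: [-0.2, -2.3, 4.3]
grip_width: 0.0118
finger_force: 30.0
```

```bash
python3 nav.py 1 487.7 142.5 130 171.2
```

```text
[0.0, -0.01, -1.62] 0.01
t 10.2 [487.8 142.8  65.1] 171.2 F [-0.2 -2.3  4.3] T [-0.42 -0.01  0.03] w 11.8 q6 -1.24
```

arm_command:
  steps:
    - {"dp":[0,0,-0.6],"yaw":0,"gripper":0}
    - {"dp":[0,0,-1.3],"yaw":0,"gripper":0}
    - {"dp":[0,0,-2.2],"yaw":0,"gripper":0}
    - {"dp":[0,0,-3.1],"yaw":0,"gripper":0}
    - {"dp":[0,0,-3.1],"yaw":0,"gripper":0}

```text
clock: 10.75
tool_pos: [0.4899, 0.1441, 0.1939]
tool_rot: [[-0.988, 0.152, 0.011], [0.152, 0.988, 0.003], [-0.011, 0.004, -1.0]]
force: [0.4, -0.1, 0.2]
grip_width: 0.012
finger_force: 30.0
```

```bash
python3 nav.py 2 546.2 -204.6 185 175.6
```

```text
[-1.36, -4.2, 0.11] -0.36
[-1.2, -4.25, 0.11] -0.36
t 10.8 [489.9 144.1 193.9] 171.3 F [ 0.4 -0.1  0.2] T [ 0.03 -0.13 -0.  ] w 12.0 q6 -1.24
```

arm_command:
  steps:
    - {"dp":[-1.36,-4.2,0.1],"yaw":-0.36,"gripper":0}
    - {"dp":[-1.36,-4.2,0.1],"yaw":-0.36,"gripper":0}
    - {"dp":[-1.36,-4.2,0.1],"yaw":-0.36,"gripper":0}
    - {"dp":[-1.36,-4.2,0.1],"yaw":-0.36,"gripper":0}
    - {"dp":[-1.36,-4.2,0.1],"yaw":-0.36,"gripper":0}

```text
clock: 11.25
tool_pos: [0.5148, -0.0341, 0.1819]
tool_rot: [[-0.993, 0.12, -0.003], [0.12, 0.993, -0.0], [0.003, -0.001, -1.0]]
force: [0.2, 0.2, -0.8]
grip_width: 0.0118
finger_force: 30.0
```

arm_command:
  steps:
    - {"dp":[-1.2,-4.25,0.1],"yaw":-0.36,"gripper":0}
    - {"dp":[-1.2,-4.25,0.1],"yaw":-0.36,"gripper":0}
    - {"dp":[-1.2,-4.25,0.1],"yaw":-0.36,"gripper":0}
    - {"dp":[-1.2,-4.25,0.1],"yaw":-0.36,"gripper":0}
    - {"dp":[-1.2,-4.25,0.1],"yaw":-0.36,"gripper":0}

```text
clock: 11.75
tool_pos: [0.5431, -0.2075, 0.1778]
tool_rot: [[-0.997, 0.081, -0.002], [0.081, 0.997, 0.001], [0.002, 0.001, -1.0]]
force: [0.9, 0.2, -1.4]
grip_width: 0.0117
finger_force: 30.0
```

arm_command:
  steps:
    - {"dp":[0,0,0.3],"yaw":0,"gripper":0}
    - {"dp":[0,0,0.6],"yaw":0,"gripper":0}
    - {"dp":[0,0,0.8],"yaw":0,"gripper":0}
    - {"dp":[0,0,0.8],"yaw":0,"gripper":0}
    - {"dp":[0,0,0.8],"yaw":0,"gripper":0}

```text
clock: 12.25
tool_pos: [0.5432, -0.2045, 0.1475]
tool_rot: [[-0.997, 0.076, -0.001], [0.076, 0.997, 0.0], [0.001, 0.0, -1.0]]
force: [-0.4, -0.3, -0.6]
grip_width: 0.0114
finger_force: 30.0
```

```bash
python3 nav.py 1 546.2 -204.6 138 175.6;  python3 - <<'E'
from m import *
c=C["side"]; cv2.imwrite("pics/s3.png",crop(c["color"],290,150,90,70,8))
E
```

```text
[-0.07, 0.0, 0.24] 0.01
t 12.2 [ 543.2 -204.5  147.5] 175.6 F [-0.4 -0.3 -0.6] T [ 0.08 -0.14  0.01] w 11.4 q6 -1.95
```

View pics/s3.png

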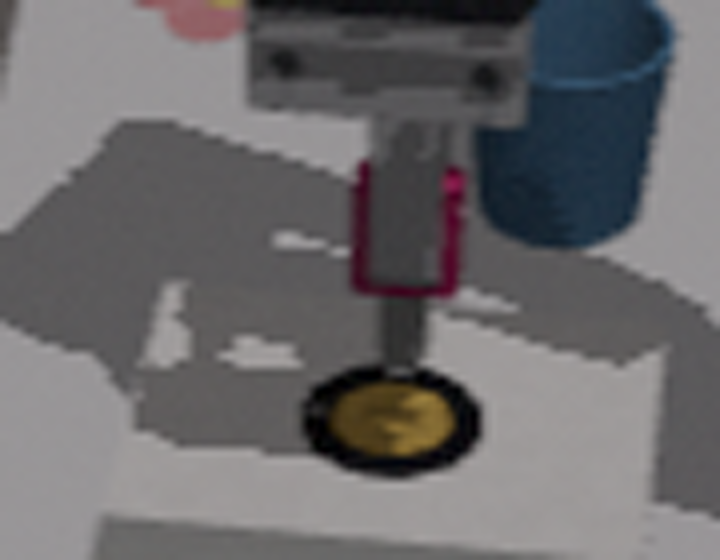

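The key hangs upright about 1.6 px (≈3 mm) to the −x side of the lock (key at column 341, lock at column 339). This matches the nav reading, so I'll correct it and descend.

arm_command:
  steps:
    - {"dp":[-0.07,0,0.1],"yaw":0,"gripper":0}
    - {"dp":[-0.07,0,0.2],"yaw":0,"gripper":0}
    - {"dp":[-0.07,0,0.3],"yaw":0,"gripper":0}
    - {"dp":[-0.07,0,0.3],"yaw":0,"gripper":0}
    - {"dp":[-0.07,0,0.3],"yaw":0,"gripper":0}

```text
clock: 12.85
tool_pos: [0.546, -0.2058, 0.1356]
tool_rot: [[-0.997, 0.078, -0.001], [0.078, 0.997, 0.0], [0.001, 0.0, -1.0]]
force: [0.2, -0.4, -0.6]
grip_width: 0.0118
finger_force: 30.0
```

```bash
python3 nav.py 1 546.2 -204.6 128 175.6;  python3 - <<'E'
from m import *
# blade x centre vs lock centre in side view
cn=mask("side",(160,120,30),(175,255,255),(325,160,40,45),9); print("bow",cv2.boundingRect(cn),cen(cn))
cn=mask("side",(14,90,50),(26,255,255),(326,194,26,18),5); print("brass",cv2.boundingRect(cn),cen(cn),rect("side",cn,.082))
E
```

```text
[-0.0, 0.03, 0.19] -0.01
t 12.8 [ 546.  -205.8  135.6] 175.6 F [ 0.2 -0.4 -0.6] T [ 0.03 -0.08 -0.01] w 11.8 q6 -1.95
bow (333, 175, 14, 16) [339.5 182.5]
brass (332, 198, 15, 9) [339. 202.] [ 544.9 -203.7   32.3   30.5    3.9]
```

arm_command:
  steps:
    - {"dp":[-0.01,0.02,0.06],"yaw":0,"gripper":0}
    - {"dp":[-0.01,0.02,0.11],"yaw":0,"gripper":0}
    - {"dp":[-0.01,0.02,0.16],"yaw":0,"gripper":0}
    - {"dp":[-0.01,0.02,0.2],"yaw":0,"gripper":0}
    - {"dp":[-0.01,0.02,0.2],"yaw":0,"gripper":0}

```text
clock: 13.45
tool_pos: [0.5464, -0.2049, 0.1274]
tool_rot: [[-0.997, 0.077, -0.001], [0.077, 0.997, 0.0], [0.001, 0.0, -1.0]]
force: [0.1, -0.1, -1.7]
grip_width: 0.0118
finger_force: 30.0
```

```bash
python3 nav.py 1 546.2 -204.6 122 175.6
```

```text
[0.0, 0.01, 0.14] -0.01
t 13.4 [ 546.4 -204.9  127.4] 175.6 F [ 0.1 -0.1 -1.7] T [ 0.08 -0.12 -0.01] w 11.8 q6 -1.95
```

arm_command:
  steps:
    - {"dp":[0,0,0.03],"yaw":0,"gripper":0}
    - {"dp":[0,0,0.06],"yaw":0,"gripper":0}
    - {"dp":[0,0,0.09],"yaw":0,"gripper":0}
    - {"dp":[0,0,0.13],"yaw":0,"gripper":0}
    - {"dp":[0,0,0.13],"yaw":0,"gripper":0}

```text
clock: 13.95
tool_pos: [0.5465, -0.205, 0.1223]
tool_rot: [[-0.997, 0.077, -0.0], [0.077, 0.997, -0.0], [0.0, -0.0, -1.0]]
force: [-0.2, 0.2, -1.5]
grip_width: 0.012
finger_force: 30.0
```

```bash
python3 nav.py 1 546.2 -204.6 118 175.6
```

```text
[0.01, 0.01, 0.11] -0.01
t 13.9 [ 546.5 -205.   122.3] 175.6 F [-0.2  0.2 -1.5] T [-0.01 -0.12  0.04] w 12.0 q6 -1.95
```

arm_command:
  steps:
    - {"dp":[0,0,0.05],"yaw":0.4,"gripper":0}
    - {"dp":[0,0,0.1],"yaw":-0.4,"gripper":0}
    - {"dp":[0,0,0.15],"yaw":0.4,"gripper":0}
    - {"dp":[0,0,0.2],"yaw":-0.4,"gripper":0}
    - {"dp":[0,0,0.2],"yaw":0,"gripper":0}

```text
clock: 14.45
tool_pos: [0.5454, -0.205, 0.1149]
tool_rot: [[-0.997, 0.077, -0.003], [0.077, 0.997, -0.0], [0.003, -0.0, -1.0]]
force: [-2.5, -0.7, 1.2]
grip_width: 0.0121
finger_force: 30.0
```

```bash
python3 nav.py 1 546.2 -204.6 110 175.6
```

```text
[-0.02, 0.01, 0.12] -0.01
t 14.4 [ 545.4 -205.   114.9] 175.6 F [-2.5 -0.7  1.2] T [0.16 0.56 0.02] w 12.1 q6 -1.95
```

arm_command:
  steps:
    - {"dp":[0.02,0,0.05],"yaw":0.4,"gripper":0}
    - {"dp":[0.02,0,0.1],"yaw":-0.4,"gripper":0}
    - {"dp":[0.02,0,0.15],"yaw":0.4,"gripper":0}
    - {"dp":[0.02,0,0.2],"yaw":-0.4,"gripper":0}
    - {"dp":[0.02,0,0.2],"yaw":0,"gripper":0}

```text
clock: 14.95
tool_pos: [0.5453, -0.2049, 0.1087]
tool_rot: [[-0.997, 0.077, -0.0], [0.077, 0.997, -0.0], [0.0, -0.001, -1.0]]
force: [-4.3, 2.2, 6.0]
grip_width: 0.012
finger_force: 30.0
```

```bash
python3 nav.py 1 546.2 -204.6 102 175.6
```

```text
[-0.02, 0.01, 0.17] -0.0
t 14.9 [ 545.3 -204.9  108.7] 175.6 F [-4.3  2.2  6. ] T [0.37 0.63 0.01] w 12.0 q6 -1.95
```

arm_command:
  steps:
    - {"dp":[0.02,0,0.05],"yaw":0.4,"gripper":0}
    - {"dp":[0.02,0,0.1],"yaw":-0.4,"gripper":0}
    - {"dp":[0.02,0,0.15],"yaw":0.4,"gripper":0}
    - {"dp":[0.02,0,0.2],"yaw":-0.4,"gripper":0}
    - {"dp":[0.02,0,0.2],"yaw":0,"gripper":0}

```text
clock: 15.45
tool_pos: [0.5462, -0.2051, 0.1023]
tool_rot: [[-0.997, 0.077, 0.005], [0.077, 0.997, -0.002], [-0.005, -0.001, -1.0]]
force: [-0.9, 1.0, 8.8]
grip_width: 0.012
finger_force: 30.0
```

```bash
python3 nav.py 1 546.2 -204.6 102 175.6
```

```text
[0.0, 0.01, 0.01] -0.0
t 15.4 [ 546.2 -205.1  102.3] 175.6 F [-0.9  1.   8.8] T [0.22 0.18 0.02] w 12.0 q6 -1.95
```

arm_command:
  steps:
    - {"dp":[0,0,0.03],"yaw":0.4,"gripper":0}
    - {"dp":[0,0,0.06],"yaw":-0.4,"gripper":0}
    - {"dp":[0,0,0.08],"yaw":0.4,"gripper":0}
    - {"dp":[0,0,0.08],"yaw":-0.4,"gripper":0}
    - {"dp":[0,0,0.08],"yaw":0,"gripper":0}

```text
clock: 15.95
tool_pos: [0.5463, -0.2062, 0.1021]
tool_rot: [[-0.997, 0.077, 0.006], [0.077, 0.997, -0.004], [-0.006, -0.004, -1.0]]
force: [-4.9, 1.6, 19.2]
grip_width: 0.0117
finger_force: 30.0
```

```bash
python3 nav.py 1 546.2 -204.6 102 175.6;  python3 - <<'E'
from m import *
c=C["side"]; cv2.imwrite("pics/s4.png",crop(c["color"],290,150,90,70,8))
E
```

```text
[0.01, 0.04, 0.0] -0.0
t 15.9 [ 546.3 -206.2  102.1] 175.6 F [-4.9  1.6 19.2] T [ 0.31  1.12 -0.  ] w 11.7 q6 -1.95
```

View pics/s4.png

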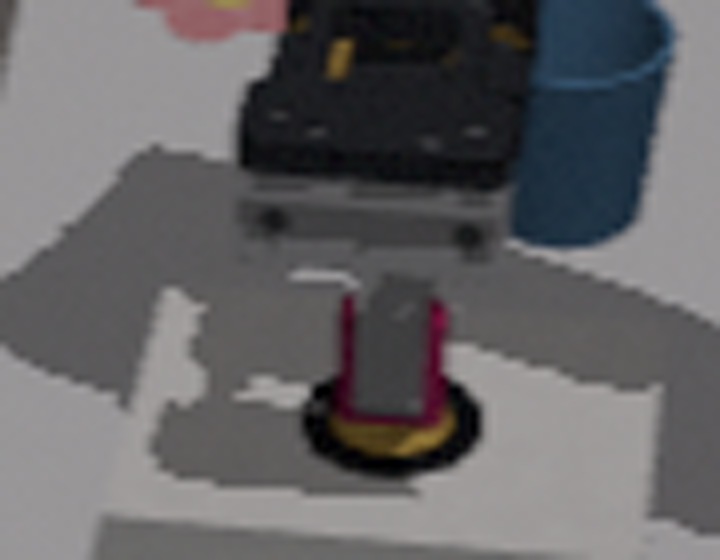

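The bow's underside rests on the brass (about (338,202) full-frame), with 19 N and no further travel, so the key is home at TCP z≈102. I'll relax the push to a few newtons and turn clockwise.

arm_command:
  steps:
    - {"dp":[0,0.02,-0.05],"yaw":1,"gripper":0}
    - {"dp":[0,0.02,-0.05],"yaw":2,"gripper":0}
    - {"dp":[0,0.02,-0.05],"yaw":3,"gripper":0}
    - {"dp":[0,0.02,-0.05],"yaw":4,"gripper":0}
    - {"dp":[0,0.02,-0.05],"yaw":5,"gripper":0}

```text
clock: 16.55
tool_pos: [0.5462, -0.2061, 0.1021]
tool_rot: [[-0.822, 0.569, 0.005], [0.569, 0.822, -0.005], [-0.007, -0.002, -1.0]]
force: [-3.7, -1.6, 12.8]
grip_width: 0.0119
finger_force: 30.0
```

```bash
python3 nav.py 1 546.2 -205 102 75.6
```

```text
[0.02, 0.02, 0.0] 11.62
t 16.6 [ 546.2 -206.1  102.1] 145.3 F [-3.7 -1.6 12.8] T [-0.25  0.63 -0.03] w 11.9 q6 -1.42
```

arm_command:
  steps:
    - {"dp":[0.01,0.01,-0.02],"yaw":1,"gripper":0}
    - {"dp":[0.01,0.01,-0.02],"yaw":2,"gripper":0}
    - {"dp":[0.01,0.01,-0.02],"yaw":3,"gripper":0}
    - {"dp":[0.01,0.01,-0.02],"yaw":4,"gripper":0}
    - {"dp":[0.01,0.01,-0.02],"yaw":5,"gripper":0}

```text
clock: 17.05
tool_pos: [0.5463, -0.2059, 0.1021]
tool_rot: [[-0.427, 0.904, 0.005], [0.904, 0.427, -0.006], [-0.007, 0.002, -1.0]]
force: [-1.9, -3.0, 11.6]
grip_width: 0.0121
finger_force: 30.0
```

```bash
python3 nav.py 1 546.2 -205 102 75.6
```

```text
[0.02, 0.01, 0.0] 6.62
t 17.1 [ 546.3 -205.9  102.1] 115.3 F [-1.9 -3.  11.6] T [-0.59  0.2   0.1 ] w 12.1 q6 -0.9
```

arm_command:
  steps:
    - {"dp":[0.01,0.01,0],"yaw":1,"gripper":0}
    - {"dp":[0.01,0.01,0],"yaw":2,"gripper":0}
    - {"dp":[0.01,0.01,0],"yaw":3,"gripper":0}
    - {"dp":[0.01,0.01,0],"yaw":4,"gripper":0}
    - {"dp":[0.01,0.01,0],"yaw":5,"gripper":0}

```text
clock: 17.55
tool_pos: [0.5467, -0.2058, 0.1022]
tool_rot: [[0.082, 0.997, 0.005], [0.997, -0.082, -0.007], [-0.006, 0.006, -1.0]]
force: [-1.5, -4.1, 7.7]
grip_width: 0.0119
finger_force: 30.0
```

```bash
python3 nav.py 1 546.2 -205 102 75.6
```

```text
[0.02, -0.01, 0.01] 1.62
t 17.6 [ 546.7 -205.8  102.2] 85.3 F [-1.5 -4.1  7.7] T [-0.75  0.19  0.12] w 11.9 q6 -0.37
```

arm_command:
  steps:
    - {"dp":[0,0,0],"yaw":0.5,"gripper":0}
    - {"dp":[0,0,0],"yaw":1,"gripper":0}
    - {"dp":[0,0,0],"yaw":1.4,"gripper":0}
    - {"dp":[0,0,0],"yaw":1.8,"gripper":0}
    - {"dp":[0,0,0],"yaw":1.8,"gripper":0}

```text
clock: 18.05
tool_pos: [0.5463, -0.2057, 0.1022]
tool_rot: [[0.264, 0.965, 0.004], [0.965, -0.264, -0.006], [-0.005, 0.006, -1.0]]
force: [-3.0, -3.4, 6.0]
grip_width: 0.0118
finger_force: 30.0
```

```bash
python3 nav.py 1 546.2 -205 102 75.6
```

```text
[0.02, -0.01, 0.0] -0.15
t 18.1 [ 546.3 -205.7  102.2] 74.7 F [-3.  -3.4  6. ] T [-0.66  0.52  0.15] w 11.8 q6 -0.19
```

arm_command:
  steps:
    - {"dp":[0,0,0.02],"yaw":0.2,"gripper":0}
    - {"dp":[0,0,0.02],"yaw":0.4,"gripper":0}
    - {"dp":[0,0,0.02],"yaw":0.5,"gripper":0}
    - {"dp":[0,0,0.02],"yaw":0.5,"gripper":0}
    - {"dp":[0,0,0.02],"yaw":0.5,"gripper":0}

```text
clock: 18.55
tool_pos: [0.5463, -0.2057, 0.1021]
tool_rot: [[0.313, 0.95, 0.005], [0.95, -0.313, -0.007], [-0.005, 0.007, -1.0]]
force: [-3.7, -1.8, 9.8]
grip_width: 0.012
finger_force: 30.0
```

```bash
python3 nav.py 1 546.2 -205 102 75.6;  python3 - <<'E'
from m import *
cv2.imwrite("pics/s5.png",np.hstack([crop(C["side"]["color"],280,150,100,110,4),cv2.convertScaleAbs(crop(C["top"]["color"],300,200,100,110,4),alpha=1.5)]))
E
```

```text
[0.01, -0.01, 0.0] -0.64
t 18.6 [ 546.3 -205.7  102.1] 71.8 F [-3.7 -1.8  9.8] T [-0.64  0.67  0.23] w 12.0 q6 -0.14
```

View pics/s5.png

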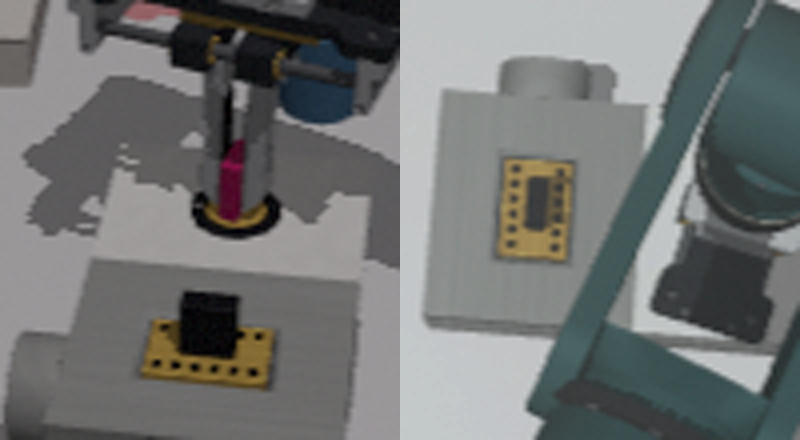

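The die is flush and the key is home and turned in the lock. Torque jumped to 0.23 N m over the last 3°, well above the 0.12 N m spring, so it is on the stop. I'll hold briefly to confirm.

arm_command:
  steps:
    - {"dp":[0,0,0],"yaw":0.1,"gripper":0}
    - {"dp":[0,0,0],"yaw":0.1,"gripper":0}
    - {"dp":[0,0,0],"yaw":0.1,"gripper":0}
    - {"dp":[0,0,0],"yaw":0.1,"gripper":0}
    - {"dp":[0,0,0],"yaw":0.1,"gripper":0}

```text
clock: 19.15
tool_pos: [0.5463, -0.2057, 0.1021]
tool_rot: [[0.323, 0.946, 0.005], [0.946, -0.323, -0.007], [-0.005, 0.007, -1.0]]
force: [-4.0, -2.5, 10.3]
grip_width: 0.0117
finger_force: 30.0
```

```bash
python3 nav.py 1 546.2 -205 102 75.6; python3 -c "
from cell import *
s=get_state()
print(s['ft_torque'])
if s['ft_torque'][2]>.18 and s['grip_width']>.01: print(hand_in())"
```

```text
[0.01, -0.01, 0.0] -0.74
t 19.1 [ 546.3 -205.7  102.1] 71.2 F [-4.  -2.5 10.3] T [-0.61  0.68  0.27] w 11.7 q6 -0.13
[-0.61150209  0.67637606  0.2703008 ]
the job is handed in; nothing more can be done
None
```

The job is handed in at 19 s: the die is flush in the pocket, and the key is home in the lock, turned clockwise to its stop and still gripped there; the judge's result was not shown.

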